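# Change over the dust extraction with the slide gates

## Task

The extractor is running on the sander (yellow gate) and is wanted at the drill press (blue gate). With the fingertips, push the blue slide out fully open, towards the robot to its stop, and only then push the yellow slide fully shut, so that the fan always draws through a gate. Do not grip the pulls, and leave the red gate shut and everything else on the bench where it stands.

Things in the scene. Friction and masses are not known exactly. Their poses are not given: they have to be found in the camera images.
- blue_branch: Fixed pipe to the drill press, blue band. Origin on the bench on the upright 63 mm pipe's axis; x points away from the robot along the slide (at most 0.1 rad off world x), z up. Gate body 110 x 104 mm, 45 to 67 mm up, front face at x=-55 mm; above it the pipe (front x=-36 mm, top 162 mm up) bends to +x into the duct. Pull centre: y=0, x=-111 mm shut, -179 mm open.
- blue_gate (a joint): Slide of the blue blast gate, m: 0 = fully shut (pushed in, away from the robot), 0.068 = fully open (out towards the robot, at its stop). It slides along its branch's x axis, stays where it is left, takes about 3 N to move. Starts shut or within 8 mm of it.
- blue_pull (a point): Centre of the top edge, 90 mm up, of the blue pull: an upright plate on the slide's outer end, 92 mm wide (y), 16 mm thick (8 mm in x either side of this point). It stands on the flat steel slide, 66 mm wide, whose top is 58 mm above the bench. Finger room between pull and gate body, above the slide: 48 mm when shut, 116 mm when open. Axes as the branch's.
- blue_front: Front face pad of the blue pull, 5 mm thick, 86 mm wide, 58 to 86 mm above the bench, on the side towards the robot. This body's origin lies on the bench below the middle of the pull; axes parallel to the branch's.
- blue_back: Back face pad of the blue pull, 5 mm thick, 86 mm wide, 58 to 86 mm above the bench, on the side away from the robot. This body's origin lies on the bench below the middle of the pull; axes parallel to the branch's.
- yellow_branch: Fixed pipe to the sander, yellow band. Origin on the bench on the upright 63 mm pipe's axis; x points away from the robot along the slide (at most 0.1 rad off world x), z up. Gate body 110 x 104 mm, 45 to 67 mm up, front face at x=-55 mm; above it the pipe (front x=-36 mm, top 162 mm up) bends to +x into the duct. Pull centre: y=0, x=-111 mm shut, -179 mm open.
- yellow_gate (a joint): Slide of the yellow blast gate, m: 0 = fully shut (pushed in, away from the robot), 0.068 = fully open (out towards the robot, at its stop). It slides along its branch's x axis, stays where it is left, takes about 3 N to move. Starts 50 to 68 mm open.
- yellow_pull (a point): Centre of the top edge, 90 mm up, of the yellow pull: an upright plate on the slide's outer end, 92 mm wide (y), 16 mm thick (8 mm in x either side of this point). It stands on the flat steel slide, 66 mm wide, whose top is 58 mm above the bench. Finger room between pull and gate body, above the slide: 48 mm when shut, 116 mm when open. Axes as the branch's.
- yellow_front: Front face pad of the yellow pull, 5 mm thick, 86 mm wide, 58 to 86 mm above the bench, on the side towards the robot. This body's origin lies on the bench below the middle of the pull; axes parallel to the branch's.
- yellow_back: Back face pad of the yellow pull, 5 mm thick, 86 mm wide, 58 to 86 mm above the bench, on the side away from the robot. This body's origin lies on the bench below the middle of the pull; axes parallel to the branch's.
- red_branch: Fixed pipe to the router table, red band. Origin on the bench on the upright 63 mm pipe's axis; x points away from the robot along the slide (at most 0.1 rad off world x), z up. Gate body 110 x 104 mm, 45 to 67 mm up, front face at x=-55 mm; above it the pipe (front x=-36 mm, top 162 mm up) bends to +x into the duct. Pull centre: y=0, x=-111 mm shut, -179 mm open.
- red_gate (a joint): Slide of the red blast gate, m: 0 = fully shut (pushed in, away from the robot), 0.068 = fully open (out towards the robot, at its stop). It slides along its branch's x axis, stays where it is left, takes about 3 N to move. Starts shut.
- red_pull (a point): Centre of the top edge, 90 mm up, of the red pull: an upright plate on the slide's outer end, 92 mm wide (y), 16 mm thick (8 mm in x either side of this point). It stands on the flat steel slide, 66 mm wide, whose top is 58 mm above the bench. Finger room between pull and gate body, above the slide: 48 mm when shut, 116 mm when open. Axes as the branch's.
- glue: Bystander: wood glue bottle, 54 mm across, 142 mm high, standing between two branches. Origin at its foot.
- tape: Bystander: yellow tape measure, 70 x 38 x 66 mm high, standing on edge between two branches. Origin at its foot.
- spray_pink: Bystander: spray bottle with pink trigger head, 86 mm across, 252 mm high. Origin at its foot.
- spray_green: Bystander: spray bottle with green trigger head, 86 mm across, 252 mm high. Origin at its foot.
- level: Bystander: red spirit level, 230 x 22 x 43 mm high, in the front of the bench. Origin under its middle, x along it.
- clamp: Bystander: quick-grip bar clamp lying flat, 300 x 165 x 25 mm high. Origin under the middle of its bar, x along it.
- offcut: Bystander: drilled pine offcut, 150 x 90 x 22 mm. Origin under its middle.
- tin: Bystander: green paint tin, 100 mm across, 108 mm high. Origin at its foot.

How it is judged:
On the way, in this order (a step that is already met when the one before it is completed fails the run):
1. the blue gate is fully open while the yellow gate is still at least 30 mm open (value of joint blue_gate above 0.062 m and value of joint yellow_gate above 0.03 m), for 0.2 s.
2. the yellow gate is fully shut, the blue gate still open (value of joint yellow_gate below 0.004 m and value of joint blue_gate above 0.062 m), for 0.2 s.
At the end, for the whole second after the job is handed in: The blue gate is open (over 62 of its 68 mm), the yellow gate is shut (within 4 mm), the red gate is shut (within 4 mm), and every loose thing stands upright within 20 mm of where it was (all of step 2 and value of joint red_gate below 0.004 m and distance of each of glue, tape, spray_pink, spray_green, level, clamp, offcut, tin from where it was at the start of the episode below 0.02 m and angle between each of glue, tape, spray_pink, spray_green, level, clamp, offcut, tin's own z axis and vertical below 0.2 rad); the robot touches nothing.
It fails at once if the blue pull is pinched or gripped (both its faces pressed at once, over 2 N each) (contact force between the fingers and blue_front above 2 N and contact force between the fingers and blue_back above 2 N).
It fails at once if the yellow pull is pinched or gripped (both its faces pressed at once, over 2 N each) (contact force between the fingers and yellow_front above 2 N and contact force between the fingers and yellow_back above 2 N).
It fails at once if the red gate is opened by more than 6 mm (value of joint red_gate above 0.006 m).
It fails at once if a loose thing on the bench is lifted, carried or shoved (over 20 mm) or tipped (distance of any of glue, tape, spray_pink, spray_green, level, clamp, offcut, tin from where it was at the start of the episode above 0.02 m or angle between any of glue, tape, spray_pink, spray_green, level, clamp, offcut, tin's own z axis and vertical above 0.2 rad).
It also fails if it takes over 45 s, if anything falls off the work surface, if the arm or the gripper's body presses on something with over 40 N, if the wrist force passes 120 N, or if a joint passes its speed limit or range.

## Robot

A 6-joint arm with a two-finger parallel gripper is mounted at the origin on the work surface. World frame = base frame: x ahead of the robot, y to its left, z up, the work surface at z = 0. Lengths are in m, angles in rad, forces in N, time in s.
With the tool pointing down it reaches from about 0.35 to 0.775 m from the base axis. Payload 7.3 kg.
Tool frame: the origin (TCP) lies on the centre line of the jaws, within the pads' length; the fingertips stand 17 mm ahead of it and the grasp point (between the pads) lies 2 mm behind it (robot.tip_extent is the distance from the TCP to the fingertips, in m); z points along the fingers, y is the line along which they close (so a half turn about z gives the same grasp; the last joint's range is limited). The gripper opens to 92 mm and grips with 3 to 60 N. Pads are 19 mm wide; open, the fingers measure 130 mm over their backs; the gripper's body (75 mm by 190 mm) begins 47 mm behind the grasp point.
Start: joints at [-1.447, 0.342, 1.524, -0, 1.275, -0.146], TCP at [0.14, -0.506, 0.244] pointing down, gripper open.
Joint ranges: [-2.53, 2.53], [-0.77, 2.02], [0.04, 2.7], [-1, 4.14], [0.28, 2.66], [-3.11, 3.11]. Speed limits (rad/s): [2.57, 2.57, 3.14, 3.14, 3.14, 3.14].

## Interface

Orientations are given as [roll, pitch, yaw] about the fixed x, y, z axes, in that order (R = Rz(yaw) Ry(pitch) Rx(roll)).
In Python, from cell import robot gives the robot as it stands.
- The arm moves only by the tool step_arm, never from a script. Its argument "motion" is a list of rows, each a list of 2 entries, a list of its own where there are three numbers: the shift along the tool's x, y, z in units of 60 mm (1.0 is 60 mm), then the turn about the tool's z in rad. In form: [[[x, y, z], spin], ...]. A call has 1 to 10 rows; each row is the pose to reach, as a shift and turn from the pose commanded when the call began, along the tool's axes at that moment; what a row does not reach only later rows make up. A row lasts 1/8 s, in which the tool goes at most 62.5 mm and 10.7 degrees, less where a joint would pass 70% of its speed; a pose out of reach is approached as far as the arm can. A call with a gripper value outside its range is refused whole. "hand" is the closure in counts, from 0 (fully open) to 255 (shut), set as the call begins (left out, the last holds). The fingers move at their own pace and stop on an object; "squeeze" is the grip in N (left out, the last holds). Time passes only in rows, so rows that repeat a pose let the fingers close. It gives the time, the measured TCP pose, the force, the opening and the grip force at its end, in the units of the state.
- robot.observe(): the state, without advancing time (a new reading comes with each control period).
- robot.read_camera(name): name is "scene" or "top" or "wrist"; returns a dict with "pixels" (420x560x3 uint8, red, green, blue), "intrinsics" (3x3 intrinsics, pixels), "xyz" and "rotation" of the camera in the world; the wrist camera has in their place "T_tool_cam" (4x4, takes a point from camera to tool coordinates, whose origin is the TCP and whose axes are the flange's). Camera axes: x right, y up, looking along -z (the intrinsics and any distortion apply to the point x, -y, -z); pixel columns grow to the right and rows downward; lengths in m; the calibration is good to about 2 mm. A picture is of the moment at which its call begins: read the wrist's pose just before it. There is no depth.
- robot.hand_in(): hands the job in; it is judged then, once.
The state is a dict: "time": time; "qpos": joint angles; "qvel": joint speeds; "joint_efforts": joint torques, N m; "tool_pos": TCP position; "tool_rot": TCP orientation; "contact_force": force on the tool from outside, world axes, zero at the start; "torque": the same for the moment, N m; "opening": finger opening in m; "grip_force": force on a finger pad.
Only numpy, scipy, OpenCV 4.12 (cv2) and the standard library are available. Lean on these libraries where they do the work, as an engineer would, in place of code of your own. Each camera call takes 0.05 s, during which the arm holds its last target. There are 200 camera calls.

## Working session

There is one attempt and no reset: what is moved stays moved. The work goes in short steps, Python scripts to look and compute and a tool call to move; the robot and the scene stay as the last step left them, time stands still between calls to the robot, and variables do not carry over. Pictures are saved under pics/ and viewed, at most 10 in all, crops included, and the job is handed in when it is done.

Besides the shell and the picture viewer there is one more tool, called by a JSON object that holds its "api" and its "payload". step_arm: Moves the arm, as the interface text tells. Its arguments: {"type":"object","properties":{"motion":{"type":"array"},"hand":{"type":"number"},"squeeze":{"type":"number"}},"required":["motion"]}

```bash
mkdir -p pics; ls; cat > h.py <<'E'
import numpy as np, cv2
from cell import robot
def ray(c,u,v,z):
    K=c["intrinsics"];d=np.array([(u-K[0][2])/K[0][0],-(v-K[1][2])/K[1][1],-1.])
    R=np.array(c["rotation"])
    if R.shape!=(3,3):
        from scipy.spatial.transform import Rotation as Ro
        R=Ro.from_euler('xyz',R).as_matrix()
    d=R@d;o=np.array(c["xyz"]);return o+d*(z-o[2])/d[2]
E
python3 - <<'E'
from h import *
for n in("scene","top"):
    c=robot.read_camera(n);cv2.imwrite(f"pics/{n}0.png",c["pixels"][:,:,::-1])
    print(n,{k:c[k] for k in c if k!="pixels"})
print(robot.observe())
E
```

```text
pics
scene {'intrinsics': array([[455.64021944,   0.        , 277.11287594],
       [  0.        , 455.64021944, 207.80702171],
       [  0.        ,   0.        ,   1.        ]]), 'xyz': array([1.37367473, 0.44038966, 0.91801353]), 'rotation': array([8.72981934e-01, 4.08669751e-04, 2.03558032e+00])}
top {'intrinsics': array([[394.56088032,   0.        , 275.72827662],
       [  0.        , 394.56088032, 209.92153043],
       [  0.        ,   0.        ,   1.        ]]), 'xyz': array([0.39672807, 0.01267747, 1.16271372]), 'rotation': array([ 0.08850908,  0.01283373, -1.5429618 ])}
{'time': 0.1, 'qpos': array([-1.44700406e+00,  3.42653283e-01,  1.52492057e+00, -8.42013584e-06,
        1.27538593e+00, -1.45984696e-01]), 'qvel': array([-4.31786404e-04,  2.09430551e-05, -4.58776647e-03,  1.01046164e-03,
        1.46446339e-04,  1.57575469e-03]), 'joint_efforts': array([ 3.31514180e-03, -4.32002699e+01, -2.44694406e+01,  7.20115146e-02,
        5.26158081e-02, -5.59295825e-05]), 'tool_pos': array([ 0.13990606, -0.50566655,  0.24311464]), 'tool_rot': array([-3.14023889e+00, -1.90905673e-04,  2.69779294e-01]), 'contact_force': array([0.62720433, 0.18833797, 0.05486199]), 'torque': array([-0.01600942, -0.00107112, -0.08514835]), 'grip_force': 0.0, 'opening': 0.09146778329638142}
```

View pics/top0.png

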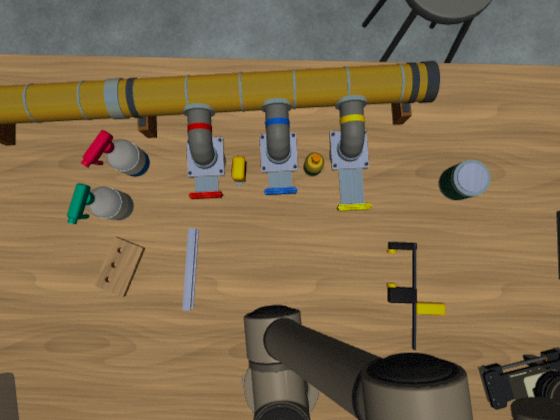

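View pics/scene0.png

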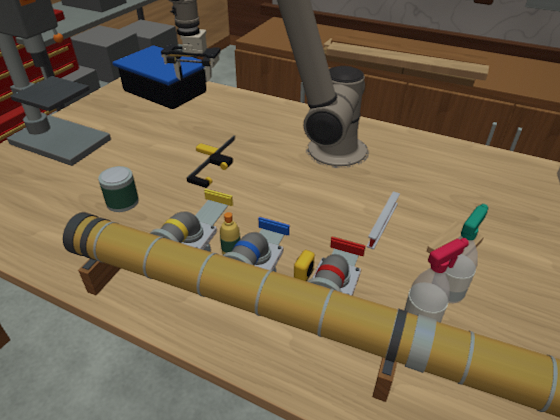

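The top view shows the blue pull at (281,190), the yellow pull at (354,207) and the red pull at (206,195). The glue stands at (314,163), the tape at (239,168) and the clamp near (414,295). The scene view agrees with this.

```bash
cat >> h.py <<'E'
def pulls(n="top"):
    c=robot.read_camera("top");p=c["pixels"];hsv=cv2.cvtColor(p,cv2.COLOR_RGB2HSV);out={}
    for k,(lo,hi,x0,x1) in dict(blue=(100,125,255,310),yellow=(22,34,325,385),red=(170,180,180,230)).items():
        H=hsv[:,:,0];m=((H>=lo)&(H<=hi)&(hsv[:,:,1]>150)&(hsv[:,:,2]>60)).astype(np.uint8)
        if k=="red": m|=((H<5)&(hsv[:,:,1]>150)&(hsv[:,:,2]>60)).astype(np.uint8)
        m[:,:x0]=0;m[:,x1:]=0;m[:165]=0;m[260:]=0
        cs,_=cv2.findContours(m,cv2.RETR_EXTERNAL,cv2.CHAIN_APPROX_NONE)
        if not cs: continue
        q=max(cs,key=cv2.contourArea)[:,0].astype(float)
        pts=np.array([ray(c,u,v,.09)[:2] for u,v in q])
        r=cv2.minAreaRect(pts.astype(np.float32)*1000)
        out[k]=(r,pts.min(0)*1000,pts.max(0)*1000);print(k,r,pts.min(0),pts.max(0))
        l,rt=q[q[:,0]<q[:,0].min()+4].mean(0),q[q[:,0]>q[:,0].max()-4].mean(0)
        a,b=ray(c,*l,.09),ray(c,*rt,.09);print("  ends",l,rt,a[:2].round(4),b[:2].round(4),"yaw",np.arctan2(a[0]-b[0],-(a[1]-b[1])).round(3)*1)
    return c
E
python3 - <<'E'
from h import *
c=pulls()
P=c["pixels"][:,:,::-1][140:260,180:400]
cv2.imwrite("pics/crop.png",cv2.resize(P,None,fx=3.6,fy=3.6,interpolation=cv2.INTER_CUBIC))
for n,u,v,z in(("glue tip",315,157,.142),("tape",239,160,.066),("bluebody L",261,170,.067),("bluebody R",298,170,.067),("yb L",331,168,.067),("yb R",368,168,.067),("clampTop",402,245,.025),("lvl",193,230,.043)):print(n,ray(c,u,v,z)[:2].round(3))
E
```

```text
blue ((545.6463623046875, 17.603748321533203), (16.705490112304688, 85.4207992553711), 4.534584045410156) [ 0.53458281 -0.02491733] [0.5559952  0.06003479]
  ends [266.2 191.5] [294.6 189.5] [0.5415 0.0566] [ 0.5491 -0.0211] yaw -3.045
yellow ((506.350341796875, -183.95262145996094), (17.38761329650879, 92.9676284790039), 3.824490547180176) [ 0.49582326 -0.23002247] [ 0.517228   -0.13770782]
  ends [338.6 207.3] [369.7 205.6] [ 0.5033 -0.142 ] [ 0.5102 -0.2265] yaw -3.06
red ((528.490966796875, 223.07525634765625), (16.43684959411621, 90.6805648803711), 4.5277628898620605) [0.51820997 0.17760636] [0.53950124 0.26851331]
  ends [190.44444444 195.11111111] [220.375 194.125] [0.5261 0.2644] [0.531  0.1822] yaw -3.082
glue tip [ 0.629 -0.071]
tape [0.632 0.137]
bluebody L [0.605 0.074]
bluebody R [ 0.608 -0.03 ]
yb L [ 0.616 -0.123]
yb R [ 0.619 -0.226]
clampTop [ 0.406 -0.334]
lvl [0.432 0.263]
```

View pics/crop.png

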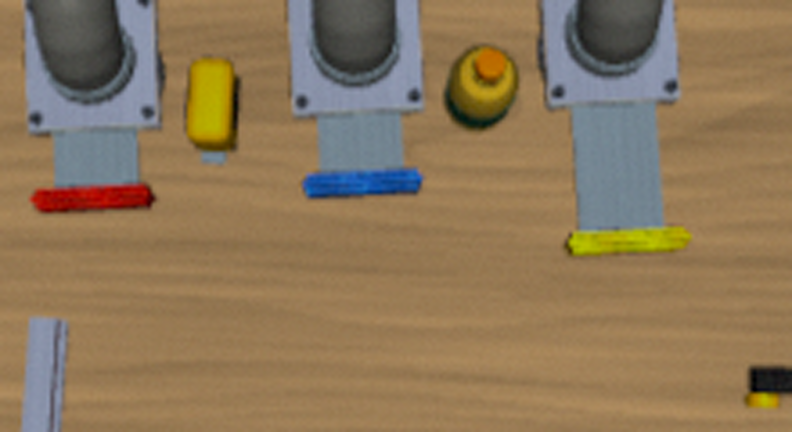

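{"api": "step_arm", "payload": {"motion": [[[0.4,-0.29,0],0.02],[[1.1,-0.79,0],0.04],[[1.85,-1.33,0],0.06],[[2.6,-1.87,0],0.08],[[3.4,-2.44,0],0.1],[[4.2,-3.01,0],0.12],[[5.0,-3.59,0],0.14],[[5.8,-4.16,0],0.16],[[6.4,-4.59,0],0.18],[[6.8,-4.88,0],0.19]], "hand": 255, "squeeze": 5}}

```text
time: 1.4
tool_pos: [0.456, -0.1132, 0.2435]
tool_rot: [-3.141, 0.0, 0.081]
contact_force: [0.2, -0.7, -1.3]
opening: 0.0008
grip_force: 0.0
```

{"api": "step_arm", "payload": {"motion": [[[0.4,-0.4,0],0],[[0.9,-0.95,0],0],[[1.4,-1.47,0],0],[[1.85,-1.93,0],0],[[2.1,-2.2,0],0],[[2.12,-2.22,0],0],[[2.12,-2.22,0],0]]}}

```text
time: 2.28
tool_pos: [0.5708, 0.0274, 0.2434]
tool_rot: [3.141, 0.001, 0.08]
contact_force: [0.1, -0.4, 0.1]
opening: 0.0006
grip_force: 0.0
```

```bash
python3 - <<'E'
from h import *
s=robot.observe();print(s["tool_pos"],s["tool_rot"])
c=robot.read_camera("wrist");cv2.imwrite("pics/w1.png",c["pixels"][:,:,::-1]);print(c["T_tool_cam"],c["intrinsics"])
E
```

```text
[0.57082944 0.02740102 0.24337107] [3.14132955e+00 1.05190138e-03 7.97670450e-02]
[[-1.05592890e-03  9.65957828e-01  2.58697429e-01  6.86207455e-02]
 [ 9.99998949e-01  7.62959612e-04  1.23287265e-03  5.51967287e-04]
 [ 9.93527297e-04  2.58698459e-01 -9.65957618e-01 -1.41145283e-01]
 [ 0.00000000e+00  0.00000000e+00  0.00000000e+00  1.00000000e+00]] [[353.80076195   0.         275.41438377]
 [  0.         353.80076195 208.97278712]
 [  0.           0.           1.        ]]
```

View pics/w1.png

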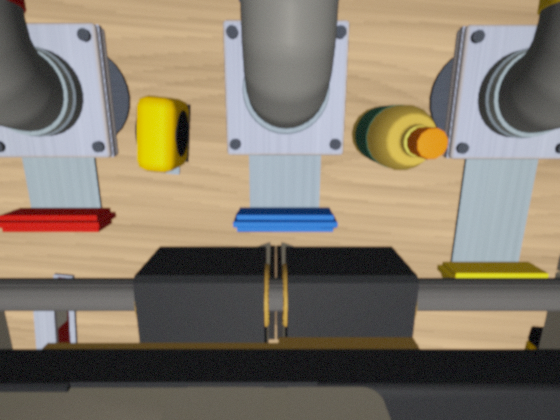

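The wrist view shows the blue pull at columns 235–337, rows 208–219 (its top face). The gate body's front edge is at row 154, and the glue cap is at (425,143). I'll cast these to check the gap.

```bash
cat >> h.py <<'E'
def wray(u,v,z,s,c):
    from scipy.spatial.transform import Rotation as Ro
    T=c["T_tool_cam"];R=Ro.from_euler('xyz',s["tool_rot"]).as_matrix();K=c["intrinsics"]
    o=R@T[:3,3]+s["tool_pos"];d=R@T[:3,:3]@np.array([(u-K[0][2])/K[0][0],-(v-K[1][2])/K[1][1],-1.])
    return (o+d*(z-o[2])/d[2]).round(4)[:2]
E
python3 - <<'E'
from h import *
s=robot.observe();c=robot.read_camera("wrist")
p=cv2.cvtColor(c["pixels"],cv2.COLOR_RGB2HSV)
for u in(250,285,320):
  print(u,[(v,*p[v,u]) for v in range(203,234,2)])
for n,u,v,z in(("pull back L",238,208,.09),("pull back R",334,208,.09),("pull mid",286,208,.09),("front",286,219,.09),("body",286,154,.067),("glue cap",425,143,.142),("yel back",490,263,.09)):print(n,wray(u,v,z,s,c))
E
```

```text
250 [(203, np.uint8(107), np.uint8(12), np.uint8(185)), (205, np.uint8(110), np.uint8(13), np.uint8(180)), (207, np.uint8(108), np.uint8(51), np.uint8(131)), (209, np.uint8(110), np.uint8(178), np.uint8(96)), (211, np.uint8(107), np.uint8(211), np.uint8(93)), (213, np.uint8(108), np.uint8(204), np.uint8(116)), (215, np.uint8(107), np.uint8(179), np.uint8(194)), (217, np.uint8(106), np.uint8(178), np.uint8(216)), (219, np.uint8(107), np.uint8(187), np.uint8(188)), (221, np.uint8(107), np.uint8(199), np.uint8(163)), (223, np.uint8(106), np.uint8(177), np.uint8(210)), (225, np.uint8(106), np.uint8(180), np.uint8(215)), (227, np.uint8(106), np.uint8(183), np.uint8(212)), (229, np.uint8(106), np.uint8(174), np.uint8(214)), (231, np.uint8(117), np.uint8(60), np.uint8(188)), (233, np.uint8(17), np.uint8(75), np.uint8(191))]
285 [(203, np.uint8(104), np.uint8(34), np.uint8(196)), (205, np.uint8(103), np.uint8(36), np.uint8(191)), (207, np.uint8(107), np.uint8(69), np.uint8(141)), (209, np.uint8(108), np.uint8(185), np.uint8(95)), (211, np.uint8(105), np.uint8(255), np.uint8(90)), (213, np.ui
[... 863 characters left out ...]
)), (215, np.uint8(107), np.uint8(182), np.uint8(191)), (217, np.uint8(106), np.uint8(180), np.uint8(215)), (219, np.uint8(107), np.uint8(191), np.uint8(188)), (221, np.uint8(107), np.uint8(203), np.uint8(163)), (223, np.uint8(106), np.uint8(183), np.uint8(208)), (225, np.uint8(106), np.uint8(179), np.uint8(215)), (227, np.uint8(106), np.uint8(186), np.uint8(211)), (229, np.uint8(106), np.uint8(179), np.uint8(214)), (231, np.uint8(115), np.uint8(74), np.uint8(185)), (233, np.uint8(16), np.uint8(72), np.uint8(197))]
pull back L [0.5588 0.0583]
pull back R [ 0.5652 -0.0242]
pull mid [0.562  0.0171]
front [0.5522 0.0162]
body [0.6056 0.0202]
glue cap [ 0.6283 -0.0701]
yel back [ 0.5254 -0.1701]
```

```bash
python3 - <<'E'
from h import *
s=robot.observe();c=robot.read_camera("wrist")
for n,u,v,z in(("back",286,214,.09),("front",286,230.5,.09),("body",286,154,.067)):print(n,wray(u,v,z,s,c))
E
```

```text
back [0.5567 0.0165]
front [0.5417 0.0152]
body [0.6057 0.0201]
```

{"api": "step_arm", "payload": {"motion": [[[0.03,0,0.3],0],[[0.03,0,0.8],0],[[0.03,0,1.3],0],[[0.03,0,1.7],0],[[0.03,0,2.0],0],[[0.03,0,2.2],0],[[0.03,0,2.4],0],[[0.03,0,2.55],0],[[0.03,0,2.6],0],[[0.03,0,2.6],0]]}}

```text
time: 3.68
tool_pos: [0.5732, 0.028, 0.0878]
tool_rot: [3.141, -0.0, 0.08]
contact_force: [0.2, -0.1, -0.5]
opening: 0.0007
grip_force: 0.0
```

{"api": "step_arm", "payload": {"motion": [[[-0.08,0,0],0],[[-0.16,0,0],0],[[-0.3,0,0],0],[[-0.45,0,0],0],[[-0.6,0,0],0],[[-0.75,0,0],0],[[-0.9,0,0],0],[[-1.0,0,0],0],[[-1.08,0,0],0],[[-1.12,0,0],0]]}}

```text
time: 4.92
tool_pos: [0.5059, 0.0226, 0.0877]
tool_rot: [3.141, 0.0, 0.08]
contact_force: [2.8, 0.3, 2.8]
opening: 0.0007
grip_force: 1.6
```

{"api": "step_arm", "payload": {"motion": [[[-0.03,0,0],0],[[-0.06,0,0],0],[[-0.09,0,0],0],[[-0.12,0,0],0],[[-0.12,0,0],0]]}}

```text
time: 5.55
tool_pos: [0.5, 0.0221, 0.0877]
tool_rot: [3.141, -0.003, 0.08]
contact_force: [6.7, 1.9, -1.5]
opening: 0.0008
grip_force: 3.4
```

{"api": "step_arm", "payload": {"motion": [[[-0.03,0,0],0],[[-0.05,0,0],0],[[-0.07,0,0],0],[[-0.07,0,0],0],[[-0.07,0,0],0]]}}

```text
time: 6.18
tool_pos: [0.4997, 0.022, 0.0879]
tool_rot: [3.141, -0.011, 0.079]
contact_force: [18.6, 5.4, -12.3]
opening: 0.0008
grip_force: 9.9
```

{"api": "step_arm", "payload": {"motion": [[[0.15,0,0],0],[[0.3,0,0],0],[[0.3,0,-0.3],0],[[0.3,0,-0.8],0],[[0.3,0,-1.3],0],[[0.3,0,-1.7],0],[[0.3,0,-1.9],0],[[0.3,0,-2.0],0],[[0.3,0,-2.0],0]]}}

```text
time: 7.3
tool_pos: [0.5125, 0.0231, 0.2072]
tool_rot: [-3.142, 0.001, 0.08]
contact_force: [0.1, 0.7, -0.8]
opening: 0.0009
grip_force: 0.0
```

```bash
python3 - <<'E'
from h import *
s=robot.observe();print(s["tool_pos"],s["tool_rot"],s["contact_force"])
c=pulls()
c=robot.read_camera("wrist");cv2.imwrite("pics/w2.png",c["pixels"][:,:,::-1])
E
```

```text
[0.51247277 0.0231391  0.2072386 ] [-3.14155750e+00  9.34207549e-04  7.97105744e-02] [ 0.05885097  0.69424075 -0.8158698 ]
blue ((480.4059143066406, 14.289802551269531), (15.35292911529541, 82.50005340576172), 5.121670246124268) [ 0.47150936 -0.02651747] [0.49003368 0.05531023]
  ends [267.33333333 215.        ] [294.90909091 213.27272727] [0.477  0.0516] [ 0.4837 -0.0234] yaw -3.052
yellow ((506.30596923828125, -183.95303344726562), (17.351171493530273, 92.95635986328125), 3.735945224761963) [ 0.49582326 -0.23002247] [ 0.517228   -0.13770782]
  ends [338.6 207.3] [369.7 205.6] [ 0.5033 -0.142 ] [ 0.5102 -0.2265] yaw -3.06
red ((528.4632568359375, 224.34194946289062), (16.291933059692383, 88.15068817138672), 4.5277628898620605) [0.51820997 0.18024342] [0.53950124 0.26851331]
  ends [190.44444444 195.11111111] [219.8 194. ] [0.5261 0.2644] [0.5313 0.1838] yaw -3.077
```

View pics/w2.png

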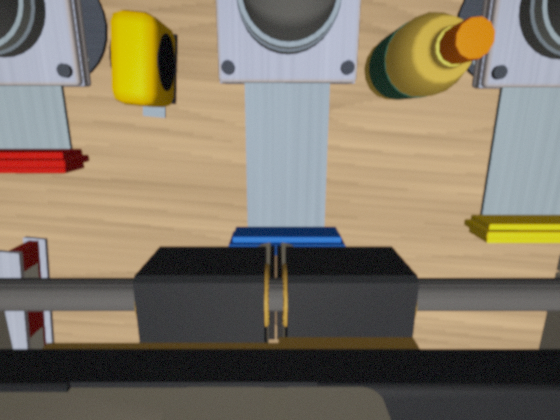

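The wrist view shows the blue slide fully out, with its pull at (287,236), and nothing else disturbed. Next I move in front of the yellow pull.

{"api": "step_arm", "payload": {"motion": [[[-0.2,0.5,0],0],[[-0.5,1.3,0],0],[[-0.8,2.1,0],0],[[-1.0,2.8,0],0.01],[[-1.1,3.2,0],0.01],[[-1.1,3.35,0.3],0.01],[[-1.1,3.35,0.8],0.01],[[-1.1,3.35,1.3],0.01],[[-1.1,3.35,1.7],0.01],[[-1.1,3.35,1.9],0.01]]}}

```text
time: 8.65
tool_pos: [0.4621, -0.182, 0.0919]
tool_rot: [-3.14, 0.003, 0.07]
contact_force: [-0.2, -0.6, 0.3]
opening: 0.0009
grip_force: 0.0
```

{"api": "step_arm", "payload": {"motion": [[[0.1,0,0.07],0],[[0.22,0,0.07],0],[[0.34,0,0.07],0],[[0.45,0,0.07],0],[[0.6,0,0.07],0],[[0.75,0,0.07],0],[[0.9,0,0.07],0],[[1.05,0,0.07],0],[[1.18,0,0.07],0],[[1.25,0,0.07],0]]}}

```text
time: 9.9
tool_pos: [0.5382, -0.177, 0.0894]
tool_rot: [-3.141, 0.0, 0.07]
contact_force: [-3.4, 0.4, 1.7]
opening: 0.0006
grip_force: 1.6
```

{"api": "step_arm", "payload": {"motion": [[[0.03,0,0],0],[[0.07,0,0],0],[[0.11,0,0],0],[[0.15,0,0],0],[[0.15,0,0],0]]}}

```text
time: 10.52
tool_pos: [0.543, -0.1766, 0.0893]
tool_rot: [-3.14, 0.008, 0.07]
contact_force: [-17.9, 0.0, 10.4]
opening: 0.0004
grip_force: 8.7
```

{"api": "step_arm", "payload": {"motion": [[[0.03,0,0],0],[[0.05,0,0],0],[[0.05,0,0],0]]}}

```text
time: 10.9
tool_pos: [0.5432, -0.1766, 0.0893]
tool_rot: [-3.139, 0.014, 0.07]
contact_force: [-27.6, -2.3, 17.0]
opening: 0.0004
grip_force: 14.2
```

{"api": "step_arm", "payload": {"motion": [[[-0.2,0,0],0],[[-0.45,0,0],0],[[-0.5,0,-0.3],0],[[-0.5,0,-0.8],0],[[-0.5,0,-1.3],0],[[-0.5,0,-1.7],0],[[-0.5,0,-1.9],0],[[-0.5,0,-2.0],0],[[-0.5,0,-2.0],0]]}}

```text
time: 12.02
tool_pos: [0.5199, -0.1785, 0.2094]
tool_rot: [3.142, -0.0, 0.07]
contact_force: [0.5, 0.4, 0.1]
opening: 0.0008
grip_force: 0.0
```

```bash
python3 - <<'E'
from h import *
s=robot.observe();print(s["tool_pos"],s["contact_force"],s["time"])
c=robot.read_camera("wrist");cv2.imwrite("pics/w3.png",c["pixels"][:,:,::-1])
c=robot.read_camera("scene");cv2.imwrite("pics/s3.png",c["pixels"][:,:,::-1])
E
```

```text
[ 0.5198725  -0.17849024  0.2094165 ] [0.54421774 0.40215629 0.07724841] 12.025
```

View pics/w3.png

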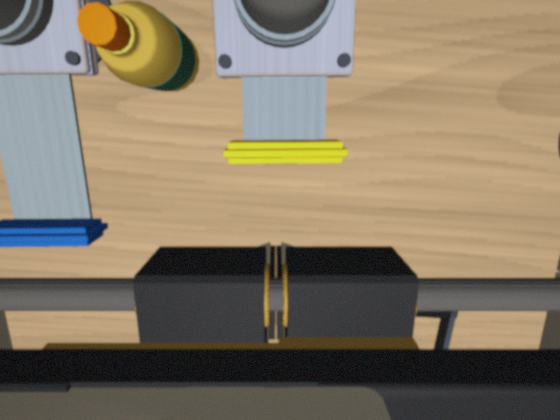

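View pics/s3.png

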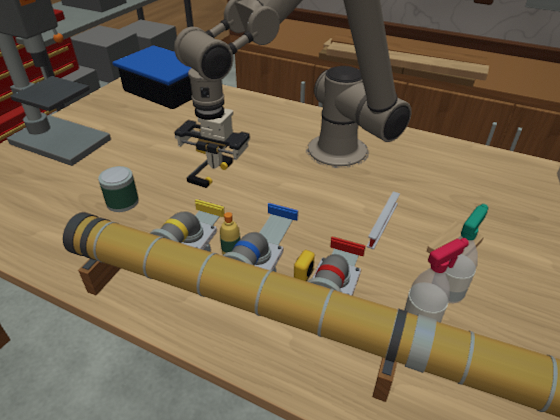

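The yellow pull is at (286,152), close to its body edge at row 75, and blue is still fully out. The bystanders haven't moved. I'll check the yellow gap numerically against the expected 48 mm, then hand in.

```bash
python3 - <<'E'
from h import *
s=robot.observe();c=robot.read_camera("wrist")
a,b,f=wray(286,76,.067,s,c),wray(286,142,.09,s,c),wray(286,163,.09,s,c)
print("body",a,"back",b,"front",f,"body-centre",a[0]-(b[0]+f[0])/2)
k=pulls()
d=a[0]-(b[0]+f[0])/2
if d<.0595: print(robot.hand_in())
E
```

```text
body [ 0.616  -0.1798] back [ 0.569  -0.1828] front [ 0.5538 -0.1839] body-centre 0.05460000000000009
blue ((480.518798828125, 13.025386810302734), (15.351120948791504, 85.03946685791016), 5.127629280090332) [ 0.47150936 -0.02917652] [0.49003368 0.05531023]
  ends [267.33333333 215.        ] [295.7 213.5] [0.477  0.0516] [ 0.4832 -0.0256] yaw -3.062
red ((528.3910522460938, 224.33624267578125), (16.43684959411621, 88.15068817138672), 4.5277628898620605) [0.51820997 0.18024342] [0.53950124 0.26838238]
  ends [190.55555556 195.11111111] [219.8 194. ] [0.5261 0.2641] [0.5313 0.1838] yaw -3.077
the job is handed in; nothing more can be done
None
```

I handed the job in at about 12 s of the 45 s allowed: the blue gate was pushed fully open to its stop first, then the yellow gate fully shut to its stop. The red gate and the loose items looked unmoved in the final images; the hand-in returned no verdict.

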